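Run the shelf board out to the pointer and hold it

TASK

A shelf board for the dive hut lies in its slide bed, ready to be run out for a colleague to screw down its front. Find which of the three grey posts fits the green socket on the board's tail and stand it fully home in the socket, then slide the board outward until its front end is in line with the red pointer. Do not let the nose-heavy board tip, leave the other things on the bench alone, and finish while still gripping the post, holding the board flat and still at the mark.

Things in the scene. Friction and masses are not known exactly. Their poses are not given: they have to be found in the camera images.
- bed: Fixed plywood slide bed, 280 long (x) x 140 wide (y) x 50 high; origin at the centre of its underside on the bench. Its +x points outward, the way the board slides; the outward edge is at x = +140. A 12 wide guide batten runs along each side, its top 64 above the bench; the channel between is 103 wide.
- board: Loose light-wood shelf board in the bed's channel, 300 long (x, + outward) x 100 x 18 thick, about 0.75 kg, friction a few N; origin at the centre of its underside. A dark steel bar 30 x 100 x 20 on top, flush with the front end, makes it nose-heavy: it tips once it overhangs the bed by about 90 to 100. Starts overhanging 30 to 60. The green socket block sits on its tail.
- board_nose (a point): Middle of the board's front end face, at the level of the board's wooden top face (18 above its underside).
- socket_bottom (a point): Bottom centre of the round upright blind bore in the green socket block (50 x 50, 30 high, centred at x = -115 on the board's top face). The bore is 26.5 in diameter, 3 chamfer at the mouth, 30 deep; this point is level with the board's top face, 18 above its underside.
- mark: Fixed pointer on a yellow 40 x 40 foot beside the overhang, 135 to 175 past the bed's edge, turned like the bed; origin under the foot's centre on the bench. Its red blade, 3 thick, stands in the plane x = 0, points along +y to the board, 48 to 70 above the bench, tip 10 short of the board's side. A red line on the bench continues it. The board passes without touching.
- post_slim: Loose grey upright round post, 24 in diameter, 90 tall, chamfered foot, 0.06 kg, standing on the bench; origin at the centre of its underside. It fits the socket with 2.5 of play in diameter. Seated, it stands 60 above the socket block; held pressed on the bore bottom, it keeps the tail down (some 2 to 8 N at the mark).
- post_mid: Loose grey post like the slim one but 30 in diameter, 90 tall: too thick for the socket. Origin at the centre of its underside.
- post_wide: Loose grey post like the slim one but 36 in diameter, 90 tall: too thick for the socket. Origin at the centre of its underside.
- watch_a: Blue stopwatch, 62 x 56 x 18, lying on the bench; a bystander, to be left alone. Origin at the centre of its underside.
- watch_b: Blue stopwatch, 62 x 56 x 18, lying on the bench; a bystander, to be left alone. Origin at the centre of its underside.
- watch_c: Blue stopwatch, 62 x 56 x 18, lying on the bench; a bystander, to be left alone. Origin at the centre of its underside.
- pen_box: Orange box of pens, 50 x 75, 140 high with its flap; a bystander, to be left alone. Origin at the centre of its underside.
- mug: White mug, 80 across, 90 high; a bystander, to be left alone. Origin at the centre of its underside.
- tape_roll: Yellow roll of tape lying flat, 100 across, 40 high; a bystander, to be left alone. Origin at the centre of its underside.
- dive_weight: Dark dive weight, 90 x 60 x 26; a bystander, to be left alone. Origin at the centre of its underside.

How it is judged:
By the outcome, as a careful person would: the job done as asked, in the order asked, and still so for the second after the job is handed in, while the arm keeps its last pose, push and grip.
It also fails if it takes over 54 s, if anything falls off the work surface, if the arm or the gripper's body presses on something with over 40 N, if the wrist force passes 120 N, or if a joint passes its speed limit or range.

ROBOT

A 6-joint arm with a two-finger parallel gripper is mounted at the origin on the work surface. World frame = base frame: x ahead of the robot, y to its left, z up, the work surface at z = 0. Lengths are in m, angles in rad, forces in N, time in s.
With the tool pointing down it reaches from about 0.325 to 0.75 m from the base axis. Payload 7.6 kg.
Tool frame: the origin (TCP) lies midway between the tips of the shut fingers; the grasp point (between the pads) lies 19 mm behind it; z points along the fingers, y is the line along which they close (so a half turn about z gives the same grasp; the last joint's range is limited). The gripper opens to 85 mm and grips with 20 to 120 N. Pads are 22 mm wide; open, the fingers measure 114 mm over their backs; the gripper's body (76 mm by 85 mm) begins 54 mm behind the grasp point. The pads swing forward as they close: fully open they stand 13 mm farther back than shut.
Start: joints at [1.071, 0.052, 1.401, -0, 1.689, -0.07], TCP at [0.219, 0.477, 0.231] pointing down, gripper open.
Joint ranges: [-2.9, 2.9], [-0.91, 2.17], [0.12, 2.37], [-1.06, 4.2], [0.26, 2.73], [-2.93, 2.93]. Speed limits (rad/s): [2.57, 2.57, 3.01, 3.14, 3.14, 3.14].

INTERFACE

Orientations are given as a unit quaternion [w, x, y, z].
In Python, from bench import manip gives the robot as it stands. Calls block until the motion is done:
- manip.move_to(position, orientation): joint-space move of the TCP to a pose.
- manip.movel(position, frame=None, velocity=0.15, threshold=None): straight line of the TCP; frame=None keeps the orientation; velocity is the mean speed in m/s. With threshold (N) it stops when the force on the tool has changed by that much, and returns True; else False.
- manip.movej(angles): joint-space move.
- manip.move_gripper(opening): finger opening in m; the grip force is fixed at half the most; returns when the fingers have stopped.
- manip.dwell(seconds).
- manip.inverse_kinematics(position, orientation): joint angles nearest the present ones, or None.
- manip.get_state(): the state.
- manip.capture(name): name is "scene" or "side" or "wrist"; returns a dict with "color" (420x560x3 uint8, red, green, blue), "range_z" (420x560 float32, m along the optical axis (not along the pixel's ray), 0 where there is no reading), "vfov" (degrees; the focal length in pixels is half the picture's height over the tangent of half this angle, whatever the lens; pixels are square), "cx", "cy" (the principal point, pixels), "dist_coeffs" ([k1, k2, p1, p2, k3] as OpenCV has them; the pictures are not rectified), "R" (3x3) and "t" (3): a world point X has camera coordinates R X + t; the wrist camera has in their place "T_tool_cam" (4x4, takes a point from camera to tool coordinates, whose origin is the TCP and whose axes are the flange's). Camera axes: x right, y down, z forward; pixel columns grow to the right and rows downward; lengths in m; the calibration is good to about 2 mm. A picture is of the moment at which its call begins: read the wrist's pose just before it.
A pose or a line that the arm cannot do raises manip.PlanningError and nothing moves.
- manip.job_done(): hands the job in; it is judged then, once.
The state is a dict: "time_s": time; "qpos": joint angles; "joint_vel": joint speeds; "effort": joint torques, N m; "tool_pos": TCP position; "orientation": TCP orientation; "contact_force": force on the tool from outside, world axes, zero at the start; "ft_torque": the same for the moment, N m; "gripper_width": finger opening in m; "finger_force": force on a finger pad.
Only numpy, scipy, OpenCV 4.12 (cv2) and the standard library are available. Lean on these libraries where they do the work, as an engineer would, in place of code of your own. Each camera call takes 0.05 s, during which the arm holds its last target. There are 200 camera calls.

## Working session

There is one attempt and no reset: what is moved stays moved. The work goes in short steps, each a Python script; the robot and the scene stay as the last script left them, time stands still between calls to the robot, and variables do not carry over. Pictures are saved under pics/ and viewed, at most 10 in all, crops included, and the job is handed in when it is done.

```bash
mkdir -p pics; ls; python3 - <<'E'
from bench import manip
import cv2,numpy as np,pickle
s=manip.get_state();print(s)
d={}
for n in("scene","side","wrist"):
    c=manip.capture(n);d[n]=c;cv2.imwrite(f"pics/{n}0.png",c["color"][:,:,::-1])
    print(n,c["vfov"],c["cx"],c["cy"],c["dist_coeffs"],c.get("R"),c.get("t"),c.get("T_tool_cam"),(c["range_z"]>0).mean())
pickle.dump((s,d),open("cap0.pkl","wb"))
E
```

```text
pics
{'time_s': 0.0, 'qpos': array([ 1.07067420e+00,  5.28439482e-02,  1.40170883e+00, -5.67518315e-05,
        1.68861012e+00, -7.02884550e-02]), 'joint_vel': array([ 0.00042047,  0.00044156,  0.00118515,  0.00050026, -0.00073913,
       -0.00017076]), 'effort': array([ 1.26132320e-03, -3.81657386e+01, -3.60201609e+01,  7.81114932e-05,
        6.05579058e-03,  2.24076757e-06]), 'tool_pos': array([0.21862218, 0.47698605, 0.2304767 ]), 'orientation': array([-1.93854189e-04,  2.13269347e-01,  9.76993126e-01, -7.61335244e-04]), 'contact_force': array([-0.42984436,  0.51010108, -0.34964271]), 'ft_torque': array([ 0.02441787, -0.01329914,  0.00188205]), 'finger_force': 0.0, 'gripper_width': 0.08507160051728722}
scene 47.55990492164206 279.58206149358773 207.97683225559635 [-0.13172893  0.          0.          0.          0.        ] [[ 0.16534776  0.98623167 -0.00268513]
 [ 0.81021465 -0.13738879 -0.56980394]
 [-0.5623276   0.09204027 -0.82177628]] [-0.10756442 -0.37644112  1.57125463] None 0.9959353741496598
side 52.93324554048576 278.0697974540043 219.35740908007764 [-0.10971632  0.          0.          0.          0.        ] [[-0.89716537 -0.44127439 -0.01926696]
 [-0.25083926  0.54492072 -0.80008817]
 [ 0.36355738 -0.71297848 -0.59957294]] [0.45397566 0.17251916 1.2692382 ] None 0.9958673469387755
wrist 63.02321057703751 284.5788327367974 211.84735147387357 [-0.08312011  0.          0.          0.          0.        ] None None [[ 1.10894047e-03 -9.62904156e-01 -2.69841355e-01  6.82903266e-02]
 [ 9.99999378e-01  1.10077721e-03  1.81576447e-04 -4.54251919e-04]
 [ 1.22194498e-04 -2.69841388e-01  9.62904777e-01 -1.42403145e-01]
 [ 0.00000000e+00  0.00000000e+00  0.00000000e+00  1.00000000e+00]] 0.9959481292517007
```

View pics/scene0.png

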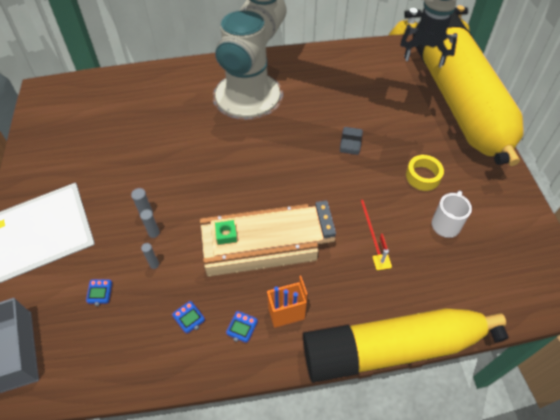

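View pics/side0.png

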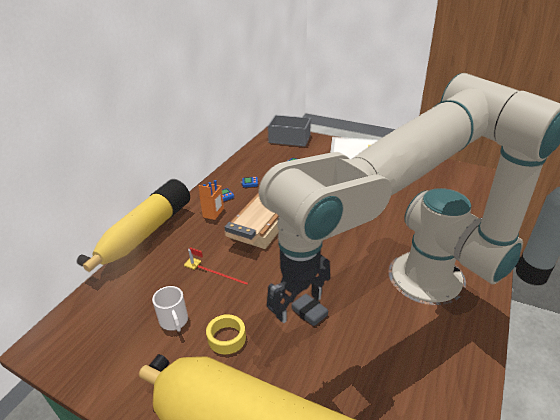

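The scene picture shows the posts at (140,200), (149,222) and (150,257). The green socket is at (226,232), the steel bar at (325,218), and the red pointer at (382,250) with its line running to (363,202). The board slides to image right.

```bash
cat > h.py <<'E'
import cv2,numpy as np
from scipy.spatial.transform import Rotation as Ro
def pose(c,s=None):
    "camera->world R,t"
    if "R" in c and c["R"] is not None:
        R=np.array(c["R"]).T; return R,-R@np.array(c["t"])
    q=s["orientation"];Rt=Ro.from_quat([q[1],q[2],q[3],q[0]]).as_matrix();T=c["T_tool_cam"]
    return Rt@T[:3,:3],Rt@T[:3,3]+s["tool_pos"]
def rays(c,uv):
    h=c["color"].shape[0];f=h/2/np.tan(np.radians(c["vfov"])/2)
    K=np.array([[f,0,c["cx"]],[0,f,c["cy"]],[0,0,1]])
    n=cv2.undistortPoints(np.array(uv,float).reshape(-1,1,2),K,np.array(c["dist_coeffs"])).reshape(-1,2)
    return np.c_[n,np.ones(len(n))]
def onplane(c,uv,z,s=None):
    R,t=pose(c,s);d=rays(c,uv)@R.T
    return t+d*((z-t[2])/d[:,2])[:,None]
def cloud(c,s=None):
    h,w=c["range_z"].shape;R,t=pose(c,s)
    u,v=np.meshgrid(np.arange(w),np.arange(h))
    return (((rays(c,np.c_[u.ravel(),v.ravel()])*c["range_z"].reshape(-1,1))@R.T)+t).reshape(h,w,3)
E
python3 - <<'E'
import pickle
from h import *
s,d=pickle.load(open("cap0.pkl","rb"));np.set_printoptions(precision=4,suppress=True)
c=d["scene"];P=cloud(c);hsv=cv2.cvtColor(c["color"],cv2.COLOR_RGB2HSV)
def comps(m,mn=6):
    n,l,st,ce=cv2.connectedComponentsWithStats(m.astype(np.uint8))
    return [(l==i,ce[i]) for i in range(1,n) if st[i,4]>=mn]
Z=P[...,2]
v,u=np.mgrid[0:420,0:560]
roi=(u>120)&(u<170)&(v>180)&(v<280)
for m,ce in comps(roi&(Z>.083)&(Z<.1)):
    q=P[m];print("post",ce,m.sum(),q.mean(0),np.ptp(q,axis=0)); r,_ =cv2.minEnclosingCircle(q[:,:2].astype(np.float32)),0;print(r)
H,S,V=hsv[...,0],hsv[...,1],hsv[...,2]
g=(H>45)&(H<85)&(S>120)&(u>205)&(u<245)&(v>215)&(v<250)
for m,ce in comps(g): 
    q=P[m&(Z>.09)];print("green",ce,m.sum(),q.mean(0) if len(q) else 0, cv2.minAreaRect(q[:,:2].astype(np.float32)) if len(q)>3 else 0)
r=((H<6)|(H>174))&(S>170)&(u>350)&(u<395)&(v>190)&(v<262)
for m,ce in comps(r): print("red",ce,m.sum(),np.median(P[m],0),P[m].min(0),P[m].max(0))
m=r&(Z<.012);q=onplane(c,np.c_[u[m],v[m]],0);print("line fit",cv2.fitLine(q[:,:2].astype(np.float32),cv2.DIST_HUBER,0,.01,.01).ravel(),q.min(0),q.max(0))
m=(u>310)&(u<340)&(v>195)&(v<240)&(Z>.078)&(V<110)&(S<110);print("bar",m.sum(),P[m].mean(0),cv2.minAreaRect(P[m][:,:2].astype(np.float32)))
m=(u>225)&(u<330)&(v>200)&(v<260)&(Z>.058)&(Z<.075);print("wood",m.sum(),Z[m].mean())
for nme,(a,b) in dict(table=(100,150),pen=(287,300),w1=(99,291),w2=(189,317),w3=(241,326),wt=(351,140)).items(): print(nme,P[b,a])
im=c["color"][180:350,70:400,::-1];cv2.imwrite("pics/crop0.png",cv2.resize(im,None,fx=2.4,fy=2.4,interpolation=cv2.INTER_CUBIC))
E
```

```text
post [138.2671 194.7192] 146 [ 0.4281 -0.3355  0.0896] [0.0373 0.0368 0.0111]
((0.42672181129455566, -0.3364940881729126), 0.019953055307269096)
post [146.2039 214.7184] 103 [ 0.4958 -0.3149  0.0905] [0.0334 0.0272 0.0129]
((0.4919954836368561, -0.3135044574737549), 0.0171053409576416)
post [146.2857 247.9091] 77 [ 0.5931 -0.3157  0.0901] [0.0255 0.0207 0.011 ]
((0.5910839438438416, -0.31616732478141785), 0.013013467192649841)
green [225.4848 231.6818] 330 [ 0.5852 -0.1207  0.106 ] ((0.8808047771453857, -0.11733321845531464), (0.6517527103424072, 0.04531404748558998), 0.7778939604759216)
red [370.118  226.6067] 178 [0.5724 0.2591 0.0025] [ 0.4819 -0.0903 -0.0033] [1.2063 0.2651 1.0764]
red [382.7895 241.0526] 57 [0.653  0.2571 0.0669] [ 0.5995  0.2551 -0.0006] [0.6791 0.2864 0.0763]
line fit [ 1.     -0.0032  0.5578  0.2606] [0.481  0.2556 0.    ] [0.6526 0.287  0.    ]
bar 44 [0.6129 0.124  0.0857] ((0.5805882811546326, 0.12633705139160156), (0.0941285490989685, 0.02865583635866642), 1.9767141342163086)
wood 3950 0.06861685745827674
table [ 0.1632 -0.4788  0.0001]
pen [ 0.7792 -0.0045  0.087 ]
w1 [ 0.6529 -0.4525  0.017 ]
w2 [ 0.7546 -0.2341  0.0172]
w3 [ 0.798  -0.1153  0.0221]
wt [0.2805 0.2786 0.0276]
```

View pics/crop0.png

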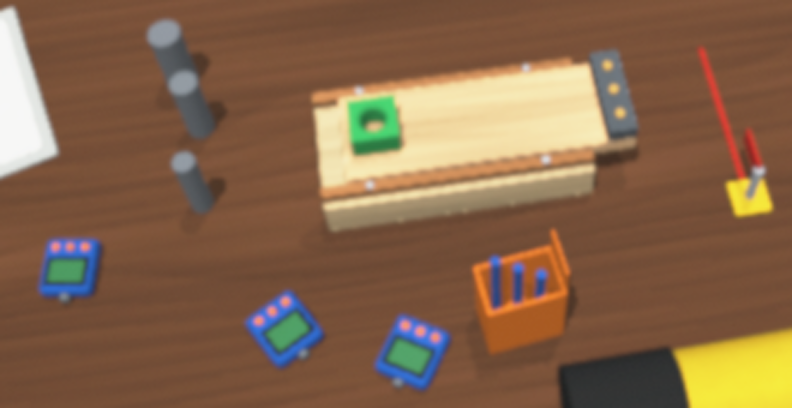

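```bash
cat >> h.py <<'E'
Q=[0,0,1,0]
E
python3 - <<'E'
from h import *; from bench import manip; import pickle
np.set_printoptions(precision=3,suppress=True)
for p in ([.56,.2,.27],[.585,-.12,.13],[.585,0,.11],[.592,-.316,.06],[.592,-.316,.25]):
    for q in ([0,0,1,0],[0,1,0,0]): print(p,q,manip.inverse_kinematics(p,q))
out=[]
for i,p in enumerate(([.56,.19,.27],[.585,-.12,.27],[.592,-.316,.25])):
    manip.move_to(p,[0,0,1,0]);manip.dwell(.3);s=manip.get_state();c=manip.capture("wrist");out.append((s,c))
    print(s["time_s"],s["tool_pos"])
pickle.dump(out,open("cap1.pkl","wb"))
cv2.imwrite("pics/w1.png",np.vstack([np.hstack([out[0][1]["color"],out[1][1]["color"]]),np.hstack([out[2][1]["color"]]*2)])[::2,::2,::-1].repeat(1,0))
E
```

```text
[0.56, 0.2, 0.27] [0, 0, 1, 0] [ 0.281  0.246  1.11  -0.     1.785 -1.29 ]
[0.56, 0.2, 0.27] [0, 1, 0, 0] [ 0.281  0.246  1.11  -0.     1.785  1.852]
[0.585, -0.12, 0.13] [0, 0, 1, 0] [-0.264  0.306  1.318 -0.     1.517 -1.835]
[0.585, -0.12, 0.13] [0, 1, 0, 0] [-0.264  0.306  1.318 -0.     1.517  1.307]
[0.585, 0, 0.11] [0, 0, 1, 0] [-0.063  0.289  1.38  -0.     1.473 -1.634]
[0.585, 0, 0.11] [0, 1, 0, 0] [-0.063  0.289  1.38  -0.     1.473  1.508]
[0.592, -0.316, 0.06] [0, 0, 1, 0] [-0.545  0.568  1.121 -0.     1.453 -2.116]
[0.592, -0.316, 0.06] [0, 1, 0, 0] [-0.545  0.568  1.121 -0.     1.453  1.025]
[0.592, -0.316, 0.25] [0, 0, 1, 0] [-0.545  0.479  0.86  -0.     1.803 -2.116]
[0.592, -0.316, 0.25] [0, 1, 0, 0] [-0.545  0.479  0.86  -0.     1.803  1.025]
2.0917 [0.56 0.19 0.27]
3.625 [ 0.585 -0.119  0.27 ]
4.7833 [ 0.592 -0.315  0.251]
```

View pics/w1.png

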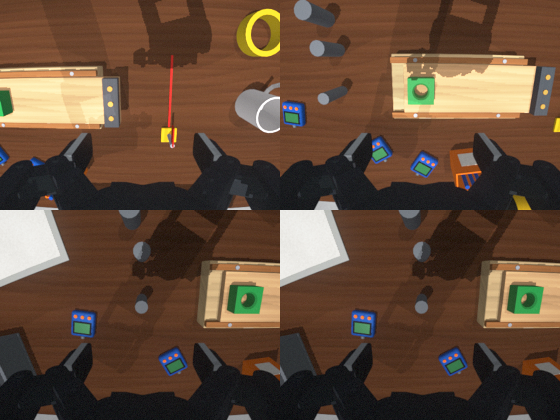

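The tiles show the nose bar at about (220,200) full-res and the line at (342,180). The socket is at (842-560,182) in view 2, and the slim post's top is at (282,614-420) in view 3. All are clear of the fingers.

```bash
cat > meas.py <<'E'
from h import *
v,u=np.mgrid[0:420,0:560]
def big(m):
    n,l,st,ce=cv2.connectedComponentsWithStats(m.astype(np.uint8));i=1+np.argmax(st[1:,4]);return l==i
def hsv(c): return cv2.split(cv2.cvtColor(c["color"],cv2.COLOR_RGB2HSV))
def socket(s,c):
    H,S,V=hsv(c);P=cloud(c,s);g=big((H>45)&(H<85)&(S>110)&(P[...,2]>.09))
    m=g&(P[...,2]>.094);q=onplane(c,np.c_[u[m],v[m]],.098,s)[:,:2].astype(np.float32)
    return cv2.minAreaRect(q),P[m][:,2].mean()
def line(s,c):
    H,S,V=hsv(c);P=cloud(c,s);m=big(((H<6)|(H>174))&(S>150)&(P[...,2]<.012));q=onplane(c,np.c_[u[m],v[m]],0,s)[:,:2].astype(np.float32)
    return cv2.fitLine(q,cv2.DIST_HUBER,0,.01,.01).ravel()
def bar(s,c):
    H,S,V=hsv(c);P=cloud(c,s);Z=P[...,2];m=big((Z>.08)&(Z<.1)&(S<140)&(V<140)&(v<300)&(u<300)) 
    m2=cv2.morphologyEx(m.astype(np.uint8),cv2.MORPH_CLOSE,np.ones((9,9)))>0
    q=onplane(c,np.c_[u[m2],v[m2]],.088,s)[:,:2].astype(np.float32)
    return m2.sum(),cv2.boxPoints(cv2.minAreaRect(q)),Z[m].mean()
def post(s,c,z=.09):
    P=cloud(c,s);r=(u>230)&(u<330)&(v>150)&(v<235)
    m=big(r&(P[...,2]>z-.006)&(P[...,2]<z+.01));q=onplane(c,np.c_[u[m],v[m]],z,s)[:,:2].astype(np.float32)
    return m.sum(),P[m].mean(0),cv2.minEnclosingCircle(q),cv2.minAreaRect(q)
E
python3 - <<'E'
import pickle; from meas import *
np.set_printoptions(precision=4,suppress=True)
o=pickle.load(open("cap1.pkl","rb"))
print("line",line(*o[0]));print("bar",bar(*o[0]))
print("sock",socket(*o[1]));print("sock from 3",socket(*o[2]));print(post(*o[2]))
E
```

```text
line [ 1.     -0.0014  0.5679  0.2583]
bar (np.int64(2740), array([[0.527 , 0.1136],
       [0.6261, 0.1118],
       [0.6266, 0.1423],
       [0.5275, 0.144 ]], dtype=float32), np.float64(0.08754166380544749))
sock (((0.5754421353340149, -0.12292730808258057), (0.049139354377985, 0.0484960675239563), 0.1281648725271225), np.float64(0.09871865233887872))
sock from 3 (((0.5757592916488647, -0.12525343894958496), (0.049668651074171066, 0.05288577824831009), 0.2702527940273285), np.float64(0.09876309897372643))
(np.int64(540), array([ 0.591 , -0.3176,  0.0896]), ((0.5909138917922974, -0.3175531029701233), 0.01251533254981041), ((0.5909140706062317, -0.3175857663154602), (0.02314210683107376, 0.023536009714007378), 0.16259115934371948))
```

```bash
python3 - <<'E'
from meas import *; from bench import manip; import pickle
np.set_printoptions(precision=4,suppress=True)
x,y=.591,-.3176
manip.movel([x,y,.14]);print(manip.movel([x,y,.046],velocity=.1,threshold=8))
print(manip.move_gripper(0.0));s=manip.get_state();print(s["tool_pos"],s["gripper_width"],s["finger_force"],s["contact_force"])
manip.movel([x,y,.19],velocity=.12)
manip.movel([.5755,-.124,.19],velocity=.15);manip.dwell(.4)
s=manip.get_state();c=manip.capture("wrist");print(s["time_s"],s["tool_pos"],s["gripper_width"],s["contact_force"])
cs=manip.capture("side");c2=manip.capture("scene");pickle.dump((s,c,cs,c2),open("cap2.pkl","wb"))
cv2.imwrite("pics/w2.png",c["color"][...,::-1])
cv2.imwrite("pics/s2.png",np.hstack([cv2.resize(c2["color"][170:290,160:300],None,fx=2.7,fy=2.7),cv2.resize(cs["color"][130:250,180:320],None,fx=2.7,fy=2.7)])[...,::-1])
E
```

```text
False
False
[ 0.5911 -0.3177  0.0463] 0.022884477339895733 58.64126801490784 [ 0.3429 -0.2414  1.9133]
10.5917 [ 0.5755 -0.1242  0.19  ] 0.02286149618284589 [-0.2994 -0.0254 -1.0219]
```

View pics/w2.png

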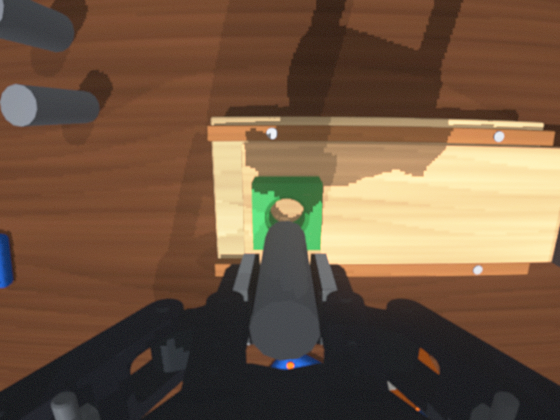

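View pics/s2.png

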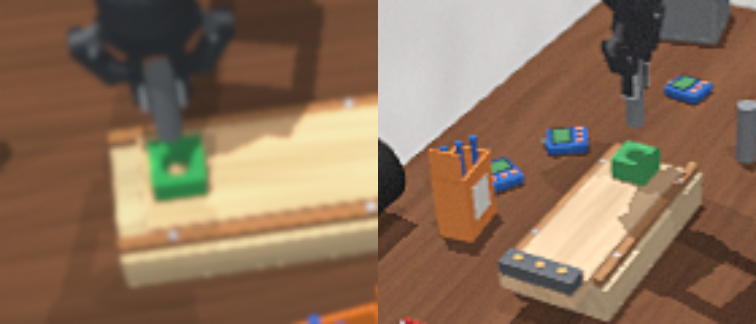

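The post hangs upright over the bore: its foot is at about (287,235), the bore at (287,212), and the block centre is also at u≈287. Next I'll lower it with a force stop.

```bash
python3 - <<'E'
from meas import *; from bench import manip
np.set_printoptions(precision=4,suppress=True)
x,y=.5756,-.124
manip.movel([x,y,.15],velocity=.1)
r=manip.movel([x,y,.108],velocity=.03,threshold=8)
manip.dwell(.3);s=manip.get_state();print(r,s["time_s"],s["tool_pos"],s["contact_force"],s["ft_torque"],s["gripper_width"])
c=manip.capture("wrist");cv2.imwrite("pics/w3.png",c["color"][...,::-1])
E
```

```text
True 12.675 [ 0.5756 -0.124   0.1142] [-0.2856  0.1848  6.1962] [-0.0164  0.0001  0.0044] 0.022621395905553975
```

View pics/w3.png

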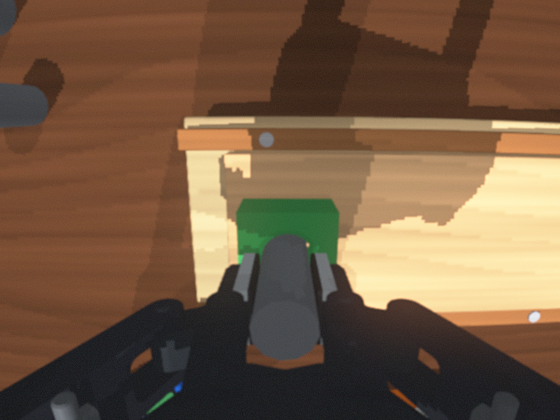

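The post is fully home: TCP z is .1142 against .114 expected, and the lateral forces are near zero. Now I'll press harder and slide most of the way.

```bash
python3 - <<'E'
from meas import *; from bench import manip; import pickle
np.set_printoptions(precision=4,suppress=True)
def st(l):
    s=manip.get_state();print(l,round(s["time_s"],2),s["tool_pos"],s["contact_force"],s["ft_torque"],s["gripper_width"]);return s
x,y,z=.5756,-.124,.1142
for k in range(6):
    z-=.0008;manip.movel([x,y,z],velocity=.01);manip.dwell(.15);s=st("press")
    if s["contact_force"][2]>14: break
for d in (.04,.08,.105):
    manip.movel([x+.004*d/.11,y+d,z],velocity=.04);manip.dwell(.1);s=st("slide")
    if s["contact_force"][2]<8: z-=.0008
manip.dwell(.3);s=st("end");c=manip.capture("wrist");cc=manip.capture("scene");cs=manip.capture("side")
pickle.dump((s,c,cc,cs),open("cap4.pkl","wb"))
cv2.imwrite("pics/w4.png",np.vstack([np.hstack([c["color"],cc["color"]])[::2,::2][:, :],np.hstack([cv2.resize(cc["color"][180:285,260:400],(280,210)),cv2.resize(cs["color"][180:285,170:310],(280,210))])])[...,::-1])
E
```

```text
press 13.12 [ 0.5758 -0.124   0.1142] [-2.4659  0.6661  6.4097] [ 0.1295  0.3431 -0.0533] 0.022989510851500673
press 13.53 [ 0.5759 -0.124   0.1142] [-3.4737  0.7951  9.5263] [0.1757 0.7508 0.0139] 0.02252445681114672
press 13.93 [ 0.576  -0.124   0.1142] [-5.276   1.9862 12.9769] [0.2758 1.0108 0.0196] 0.022890075405366025
press 14.32 [ 0.5762 -0.1241  0.1142] [-6.3001  1.5673 17.1717] [0.3621 1.3095 0.0566] 0.022578357737017385
slide 15.57 [ 0.5782 -0.0882  0.1142] [ -2.7787 -12.4276  12.8151] [-2.5735  0.5008 -0.136 ] 0.022716717820359514
slide 16.82 [ 0.5786 -0.0499  0.1142] [ -9.5188 -20.3241  17.5938] [-3.8277  1.6888 -0.0284] 0.022686953663600802
slide 17.7 [ 0.5789 -0.0257  0.1142] [-14.2694 -23.7809  18.6562] [-4.5288  2.5002  0.0592] 0.022712708290333696
end 18.0 [ 0.5789 -0.0257  0.1142] [-14.2721 -23.8498  19.0461] [-4.4766  2.4655 -0.0072] 0.0222880497080652
```

View pics/w4.png

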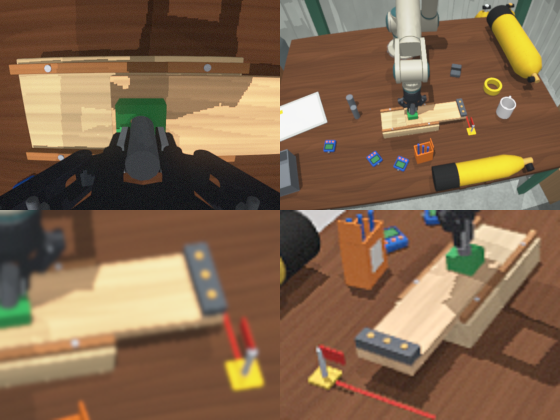

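The board is flat, with its nose just short of the pointer: blade at about (245,335) in the tile, bar edge at (222,300). The sideways force of 14 N shows I drifted against a batten, so I'll relieve x and then measure the gap.

```bash
cat >> meas.py <<'E'
def gap(c,dbg=False):
    "nose and blade y from a fixed camera"
    P=cloud(c);H,S,V=hsv(c);X,Y,Z=P[...,0],P[...,1],P[...,2]
    m=big((Z>.077)&(Z<.1)&(Y>.08)&(Y<.29)&(X>.5)&(X<.65)&(S<140)&(V<150))
    m=cv2.morphologyEx(m.astype(np.uint8),cv2.MORPH_CLOSE,np.ones((7,7)))>0
    q=onplane(c,np.c_[u[m],v[m]],.088)[:,:2].astype(np.float32);b=cv2.minAreaRect(q);bp=cv2.boxPoints(b)
    nose=np.sort(bp[:,1])[2:].mean()
    r=((H<6)|(H>174))&(S>150)&(Y>.22)&(Y<.32)&(X>.4)
    bl=r&(Z>.045)&(Z<.08)&(X>.6); ln=r&(Z<.012)&(X<.63)
    q=onplane(c,np.c_[u[ln],v[ln]],0)[:,:2].astype(np.float32)
    return dict(nose=nose,size=b[1],cx=bp[:,0].mean(),tail_dir=np.ptp(bp,0),barz=Z[m].mean(),blade=(np.median(Y[bl]),Y[bl].min(),Y[bl].max(),bl.sum()),line=cv2.fitLine(q,cv2.DIST_HUBER,0,.01,.01).ravel() if len(q)>5 else None)
E
python3 - <<'E'
from meas import *; from bench import manip; import pickle
np.set_printoptions(precision=4,suppress=True)
def st(l):
    s=manip.get_state();print(l,round(s["time_s"],2),s["tool_pos"],s["contact_force"],s["ft_torque"]);return s
_,d=pickle.load(open("cap0.pkl","rb"));o=pickle.load(open("cap4.pkl","rb"))
for n,c in(("scene0",d["scene"]),("side0",d["side"]),("scene",o[2]),("side",o[3])):
    try: print(n,gap(c))
    except Exception as e: print(n,e)
P=cloud(o[1],o[0]);Z=P[...,2]
import sys
# command: keep z/y command, relieve x
z=.1142-.0032
for x in (.5777,.5765): 
    manip.movel([x,-.019,z],velocity=.02);manip.dwell(.15);st("relief %g"%x)
for n in("scene","side"): print(n,gap(manip.capture(n)))
E
```

```text
scene0 {'nose': np.float32(0.14313099), 'size': (0.03220954164862633, 0.10868337750434875), 'cx': np.float32(0.5789557), 'tail_dir': array([0.1088, 0.0327], dtype=float32), 'barz': np.float64(0.0955623866676715), 'blade': (np.float64(0.25682595349184595), np.float64(0.25513184909631637), np.float64(0.26006249515212987), np.int64(52)), 'line': array([1.    , 0.0071, 0.552 , 0.2611], dtype=float32)}
side0 {'nose': np.float32(0.1578707), 'size': (0.04397040605545044, 0.10568977147340775), 'cx': np.float32(0.5716644), 'tail_dir': array([0.1067, 0.0464], dtype=float32), 'barz': np.float64(0.09214947763190223), 'blade': (np.float64(0.26000685994167705), np.float64(0.25736759485784333), np.float64(0.2632791973916321), np.int64(65)), 'line': array([ 1.    , -0.006 ,  0.5546,  0.2578], dtype=float32)}
scene {'nose': np.float32(0.23887119), 'size': (0.10609913617372513, 0.03425100818276405), 'cx': np.float32(0.58243585), 'tail_dir': array([0.1062, 0.0347], dtype=float32), 'barz': np.float64(0.09297970476786895), 'blade': (np.float64(0.25700047476747084), np.float64(0.23871598741638717), np.flo
[... 815 characters left out ...]
t32(0.5818931), 'tail_dir': array([0.1051, 0.0346], dtype=float32), 'barz': np.float64(0.09508642178680006), 'blade': (np.float64(0.2570383211649577), np.float64(0.2555206771629297), np.float64(0.2600913207913158), np.int64(51)), 'line': array([ 0.9995, -0.0321,  0.6072,  0.2609], dtype=float32)}
side {'nose': np.float32(0.25396657), 'size': (0.041494518518447876, 0.1045076921582222), 'cx': np.float32(0.57473457), 'tail_dir': array([0.1051, 0.0429], dtype=float32), 'barz': np.float64(0.09180241853815047), 'blade': (np.float64(0.2600958162772033), np.float64(0.2563308945986851), np.float64(0.26426868565680617), np.int64(64)), 'line': array([ 1.    , -0.0047,  0.5547,  0.2574], dtype=float32)}
```

```bash
python3 - <<'E'
from meas import *; from bench import manip; import pickle
np.set_printoptions(precision=4,suppress=True)
def st(l):
    s=manip.get_state();print(l,round(s["time_s"],2),s["tool_pos"],s["contact_force"],s["ft_torque"]);return s
z=.1142-.0032
for y in (-.011,-.004): manip.movel([.5765,y,z],velocity=.03);manip.dwell(.2);s=st(y)
for n in("scene","side"):
    c=manip.capture(n);g=gap(c);print(n,g["nose"],g["size"],g["blade"],g["barz"])
    if n=="scene":a=cv2.resize(c["color"][200:275,300:400],(400,300),interpolation=cv2.INTER_CUBIC)
    else:b=cv2.resize(c["color"][210:285,170:270],(400,300),interpolation=cv2.INTER_CUBIC)
cv2.imwrite("pics/n5.png",np.hstack([a,b])[...,::-1])
E
```

```text
-0.011 19.67 [ 0.5781 -0.0145  0.1142] [ -1.0216 -12.3454  13.7255] [-2.4386  0.2623 -0.0376]
-0.004 20.25 [ 0.5782 -0.0075  0.1142] [ -1.4884 -12.3233  12.8088] [-2.4827  0.2405 -0.0152]
scene 0.25810647 (0.0346488393843174, 0.10553258657455444) (np.float64(0.25710447309067425), np.float64(0.2556759627983658), np.float64(0.26032259173924516), np.int64(51)) 0.09102436919821148
side 0.26740932 (0.03915352746844292, 0.10721437633037567) (np.float64(0.2603816104435262), np.float64(0.2563647123316519), np.float64(0.26503981877156857), np.int64(62)) 0.09180781080975679
```

View pics/n5.png

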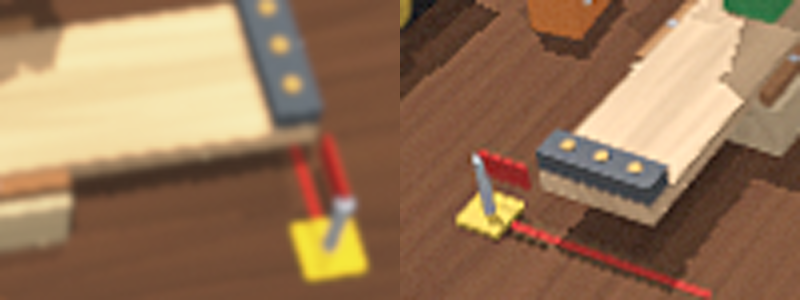

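The scene tile shows the near front corner at about (318,128) beside the blade tip at (327,138). In the side tile the wood's front top edge runs (540,172)–(657,203) and the blade's top edge (478,150)–(530,163), so they are nearly in line. I'll cast these rays.

```bash
python3 - <<'E'
from meas import *; import pickle
np.set_printoptions(precision=4,suppress=True)
o=pickle.load(open("cap4.pkl","rb"))
f=lambda L,x0,y0,ox:[((a-ox)/4+x0-.4,b/4+y0-.4) for a,b in L]
S=lambda L,z:print(onplane(o[3],f(L,170,210,400),z))
C=lambda L,z:print(onplane(o[2],f(L,300,200,0),z))
print("side wood edge");S([(540,172),(657,203)],.068);print("bar top front edge");S([(538,153),(663,186)],.088);print("wood bottom");S([(541,193),(657,226)],.05)
print("blade top");S([(478,150),(530,163)],.07);print("blade bottom");S([(528,188)],.048);print("line");S([(515,226),(708,293)],0)
print("scene bar top front");C([(318,103),(283,0)],.088);print("wood corner");C([(320,128)],.068);print("wood bottom corner");C([(317,144)],.05);print("blade top ");C([(329,137),(352,196)],.07);print("line");C([(296,150),(320,213)],0)
E
```

```text
side wood edge
[[0.6266 0.2566 0.068 ]
 [0.5279 0.2485 0.068 ]]
bar top front edge
[[0.625  0.2571 0.088 ]
 [0.5206 0.249  0.088 ]]
wood bottom
[[0.6258 0.2604 0.05  ]
 [0.5264 0.2539 0.05  ]]
blade top
[[0.6833 0.2575 0.07  ]
 [0.6379 0.253  0.07  ]]
blade bottom
[[0.6397 0.2581 0.048 ]]
line
[[0.6597 0.258  0.    ]
 [0.4851 0.2566 0.    ]]
scene bar top front
[[0.6227 0.2546 0.088 ]
 [0.5431 0.2544 0.088 ]]
wood corner
[[0.6291 0.2576 0.068 ]]
wood bottom corner
[[0.63   0.2585 0.05  ]]
blade top 
[[0.6376 0.2606 0.07  ]
 [0.6809 0.2626 0.07  ]]
line
[[0.604  0.2604 0.    ]
 [0.6529 0.2628 0.    ]]
```

```bash
python3 - <<'E'
from meas import *; from bench import manip; import pickle
np.set_printoptions(precision=4,suppress=True)
def st(l):
    s=manip.get_state();print(l,round(s["time_s"],2),s["tool_pos"],s["contact_force"],s["gripper_width"]);return s
z=.1142-.0032
manip.movel([.5765,-.0017,z],velocity=.02);manip.dwell(.3);st("push")
manip.movel([.5765,-.0032,z],velocity=.01);manip.dwell(.5);st("ease");manip.dwell(.5);st("hold")
for n in("scene","side"):
    c=manip.capture(n);g=gap(c);print(n,g["nose"],g["size"],g["blade"])
    if n=="scene":a=cv2.resize(c["color"][200:275,300:400],(400,300),interpolation=cv2.INTER_CUBIC)
    else:b=cv2.resize(c["color"][210:285,170:270],(400,300),interpolation=cv2.INTER_CUBIC)
cv2.imwrite("pics/n6.png",np.hstack([a,b])[...,::-1])
E
```

```text
push 20.92 [ 0.5782 -0.0054  0.1142] [ -1.8689 -12.5138  13.552 ] 0.022498150842145292
ease 21.72 [ 0.5782 -0.0057  0.1142] [-1.0545 -8.8233 13.2824] 0.022358967986864736
hold 22.22 [ 0.5782 -0.0057  0.1142] [-0.8342 -8.6612 13.2413] 0.022814922036723573
scene 0.25996754 (0.03471802920103073, 0.10553883016109467) (np.float64(0.2569856326387972), np.float64(0.2553771573636388), np.float64(0.26052398125511544), np.int64(49))
side 0.2713315 (0.04105069115757942, 0.10731559991836548) (np.float64(0.2603457625311766), np.float64(0.25691480234087527), np.float64(0.26421658985677243), np.int64(63))
```

View pics/n6.png

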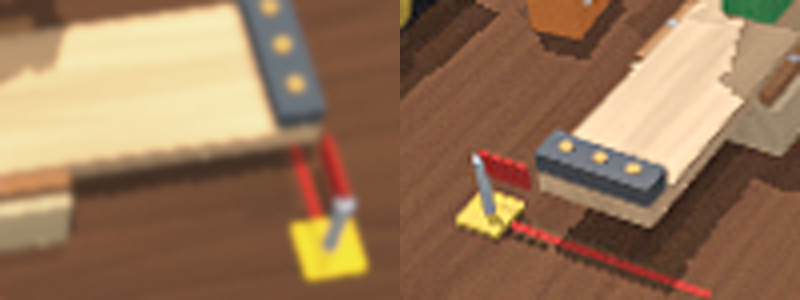

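The near front corner at (324,128) now lies on the extension of the blade's edge, and the board is flat and still.

```bash
python3 -c "
from bench import manip
print(manip.job_done())"
```

```text
the job is handed in; nothing more can be done
None
```

The slim post is fully home in the socket. The board's front is in line with the red pointer to within about 2 mm by my measurements. I handed the job in at about 22 s, still gripping the post and pressing the tail down with about 13 N; the verdict was not shown.

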